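# Pin the side stop of the carton-folding jig

## Task

Lock the side stop of the carton-folding jig: take the long, stout pin with the plain round handle from the pin rack and put it down through the holes of the fork bracket and the stop's tongue, fully home, with its collar flat on the fork, and let go. Leave the other two pins in the rack.

Things in the scene. Friction and masses are not known exactly. Their poses are not given: they have to be found in the camera images.
- pin_handle (a point): The pin to use, upright in the rack: steel shaft 16 mm across, 54 mm long, its last 12 mm tapering to a 6 mm nose; then a collar 38 mm across, 4 mm thick, resting on the rack; then a black plain round handle 26 mm across, 50 mm tall. About 0.15 kg. Point: centre of the handle, 29 mm above the collar's underside, 83 mm above the nose's tip. z up along the pin.
- fork_hole (a point): Centre of the hole's mouth in the top face (74 mm up; nothing on the jig is higher) of a steel fork on the fixed jig: two level plates 60 x 60 x 8 mm, gap 16 mm, with the stop's 10 mm aluminium tongue between. All have an upright 24 mm round hole. The tongue is within 2 mm of line and slides along y at 1 N, so the nose centres it. Below the fork: 27 mm free. z up, carton at -y.
- stub_handle (a point): Short pin, stays in the rack: shaft only 20 mm long, same collar, black square handle 28 x 28 x 34 mm. Point: the handle's centre, 21 mm above the collar's underside. The rack: a level plywood plate 64 x 220 mm, top 60 mm above the table, with a row of three 20 mm holes 75 mm apart, the middle one central; which pin hangs in which hole varies.
- needle_handle (a point): Thin pin, stays in the rack: shaft 8 mm across and 54 mm long, same collar, T handle: a black cross bar 50 mm long, 14 mm thick, lying across the row of holes within about 15 degrees. Point: the bar's centre, 36 mm above the collar's underside.
Mind the look-alikes: they are no part of the job. What is shaped like the part that bears pin_handle but green or red is not meant.

How it is judged:
By the outcome, as a careful person would: the job done as asked, in the order asked, and still so for the second after the job is handed in, with the robot touching nothing.
It also fails if it takes over 48 s, if anything falls off the work surface, if the arm or the gripper's body presses on something with over 40 N, if the wrist force passes 120 N, or if a joint passes its speed limit or range.

## Robot

A 6-joint arm with a two-finger parallel gripper is mounted at the origin on the work surface. World frame = base frame: x ahead of the robot, y to its left, z up, the work surface at z = 0. Lengths are in m, angles in rad, forces in N, time in s.
With the tool pointing down it reaches from about 0.3 to 0.825 m from the base axis. Payload 5.4 kg.
Tool frame: the origin (TCP) lies at the very end of the fingers, on their centre line; the grasp point (between the pads) lies 19 mm behind it; z points along the fingers, y is the line along which they close (so a half turn about z gives the same grasp; the last joint's range is limited). The gripper opens to 92 mm and grips with 3 to 60 N. Pads are 20 mm wide; open, the fingers measure 128 mm over their backs; the gripper's body (75 mm by 189 mm) begins 69 mm behind the grasp point.
Start: joints at [-0.21, 0.158, 1.597, -0, 1.386, -0.21], TCP at [0.575, -0, 0.215] pointing down, gripper open.
Joint ranges: [-2.91, 2.91], [-0.94, 2.29], [0.18, 2.7], [-1.29, 4.43], [0.17, 2.64], [-3, 3]. Speed limits (rad/s): [2.57, 2.57, 3.14, 3.14, 3.14, 3.14].

## Interface

Orientations are given as a rotation vector (axis times angle).
In Python, from workcell import bot gives the robot as it stands. Calls block until the motion is done:
- bot.goto(position, orientation): joint-space move of the TCP to a pose.
- bot.line_to(position, rot=None, max_speed=0.15): straight line of the TCP; rot=None keeps the orientation; max_speed is the mean speed in m/s.
- bot.set_joints(angles): joint-space move.
- bot.set_gripper(opening, newtons=None): opening from 0.0 (shut) to 1.0 (fully open); newtons is the grip in N (None keeps the last); returns when the fingers have stopped.
- bot.hold(seconds).
- bot.inverse_kinematics(position, orientation): joint angles nearest the present ones, or None.
- bot.read_camera(name): name is "scene" or "side" or "wrist"; returns a dict with "pixels" (400x640x3 uint8, blue, green, red), "fx", "fy", "cx", "cy" (pixels), "R" (3x3) and "t" (3): a world point X has camera coordinates R X + t. Camera axes: x right, y down, z forward; pixel columns grow to the right and rows downward; lengths in m; the calibration is good to about 2 mm. A picture is of the moment at which its call begins. There is no depth.
A pose or a line that the arm cannot do raises bot.MotionError and nothing moves.
- bot.job_done(): hands the job in; it is judged then, once.
Readings, each from a call of its own:
- bot.current_clock(): time.
- bot.current_joints(): joint angles.
- bot.current_joint_vel(): joint speeds.
- bot.current_effort(): joint torques, N m.
- bot.current_ee_pos(): TCP position.
- bot.current_tool_rot(): TCP orientation.
- bot.current_contact_force(): force on the tool from outside, world axes, zero at the start.
- bot.current_ft_torque(): the same for the moment, N m.
- bot.current_opening(): opening from 0.0 (shut) to 1.0 (fully open).
- bot.current_grip_force(): force on a finger pad.
Only numpy, scipy, OpenCV 4.12 (cv2) and the standard library are available. Lean on these libraries where they do the work, as an engineer would, in place of code of your own. Each camera call takes 0.05 s, during which the arm holds its last target. There are 200 camera calls.

## Working session

There is one attempt and no reset: what is moved stays moved. The work goes in short steps, each a Python script; the robot and the scene stay as the last script left them, time stands still between calls to the robot, and variables do not carry over. Pictures are saved under pics/ and viewed, at most 10 in all, crops included, and the job is handed in when it is done.

```bash
mkdir -p pics
cat > h.py <<'E'
import numpy as np, cv2
from workcell import bot
def cam(n):
    c=bot.read_camera(n); c['R']=np.array(c['R']); c['t']=np.array(c['t']); return c
def ray(c,u,v):
    d=c['R'].T@np.array([(u-c['cx'])/c['fx'],(v-c['cy'])/c['fy'],1]); o=-c['R'].T@c['t']; return o,d
def onz(c,u,v,z):
    o,d=ray(c,u,v); return o+d*(z-o[2])/d[2]
def proj(c,X):
    p=c['R']@np.array(X)+c['t']; return np.array([c['fx']*p[0]/p[2]+c['cx'],c['fy']*p[1]/p[2]+c['cy']])
def tri(a,b):
    A=np.zeros((3,3));B=np.zeros(3)
    for o,d in(a,b):
        d=d/np.linalg.norm(d);P=np.eye(3)-np.outer(d,d);A+=P;B+=P@o
    return np.linalg.solve(A,B)
E
python3 - <<'E'
from h import *
for n in("scene","side","wrist"):
    c=cam(n); cv2.imwrite(f'pics/{n}0.png',c['pixels']); print(n,c['fx'],c['cx'],c['cy'],-c['R'].T@c['t'],c['R'][2])
print(bot.current_tool_rot(),bot.current_clock())
E
```

```text
scene 404.7195466521805 318.48192889833945 194.54801650260023 [0.84126138 0.34048139 0.74968631] [-0.40636657 -0.31059333 -0.85930087]
side 373.2848482162638 322.0738645544679 200.72102454522027 [0.19385824 0.54814022 0.47046938] [ 0.47770628 -0.68411387 -0.55116688]
wrist 276.0312253843101 322.8343040878708 199.24731996671173 [0.57506042 0.06939388 0.3838052 ] [-0.00188316 -0.25406259 -0.96718595]
[-2.22064694e+00 -2.22061331e+00  1.15361863e-03] 0.15
```

View pics/scene0.png

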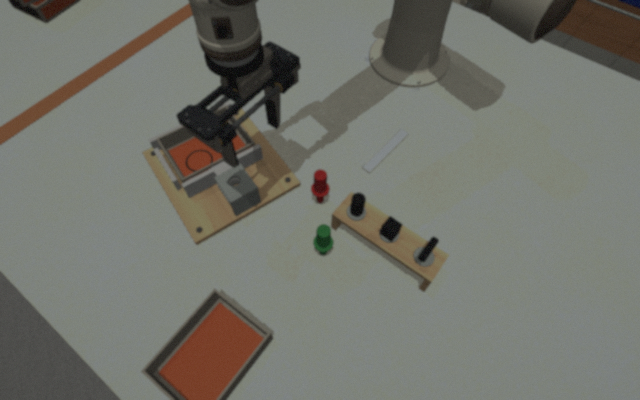

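View pics/side0.png

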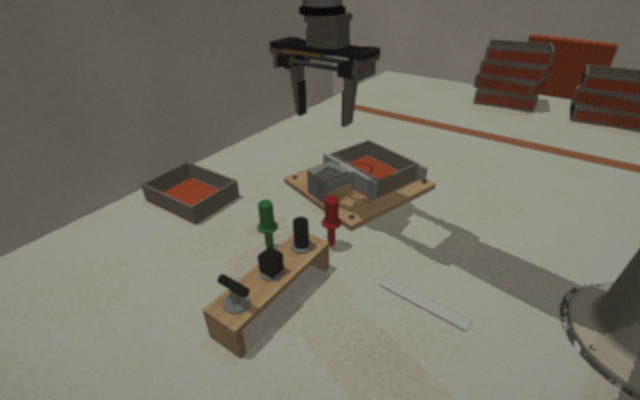

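Scene view: candidates are the black round handle at (357,205), the black square one at (390,230) and the T bar at (427,250). There are also red (320,185) and green (323,238) look-alikes standing on the table. The black round one in the rack fits the description, and the fork is at (238,188). I'll confirm this in one enlarged crop and measure.

Run:
```python
from h import *
C={n:cam(n) for n in("scene","side","wrist")}
win={'scene':(335,185,450,275),'side':(205,205,325,320)}
B={}
for n,(x0,y0,x1,y1) in win.items():
    m=np.zeros((400,640),np.uint8); g=C[n]['pixels'].max(2); m[y0:y1,x0:x1]=(g[y0:y1,x0:x1]<60)*255
    k,l,s,ce=cv2.connectedComponentsWithStats(m)
    B[n]=[(ce[i],s[i]) for i in range(1,k) if s[i][4]>60]
    for c,st in B[n]: print(n,c.round(1),st)
a=sorted(B['scene'],key=lambda q:q[0][0]); b=sorted(B['side'],key=lambda q:-q[0][0])
for p,q in zip(a,b): print(tri(ray(C['scene'],*p[0]),ray(C['side'],*q[0])).round(4))
def crop(n,x0,y0,w,h,W,H): return cv2.resize(C[n]['pixels'][y0:y0+h,x0:x0+w],(W,H),interpolation=cv2.INTER_CUBIC)
im=np.vstack([np.hstack([crop('scene',330,180,80,60,400,300),crop('side',260,180,80,60,400,300)]),
 np.hstack([crop('scene',200,155,80,60,400,300),crop('side',290,150,80,60,400,300)])])
cv2.imwrite('pics/crop1.png',im)
```

```text
scene [357.2 204.5] [350 194  15  23 257]
scene [390.1 228.8] [380 217  21  25 312]
scene [427.  249.8] [418 238  20  24 208]
side [210.7 208.7] [205 205  17  12 105]
side [270.1 219. ] [265 207  11  22 100]
side [300.8 233.1] [294 218  16  31 406]
side [270.6 260.6] [259 233  25  46 620]
side [233.7 286.5] [219 275  30  26 311]
[0.5003 0.1715 0.0868]
[0.5019 0.2463 0.0814]
[0.5082 0.2884 0.1589]
```

View pics/crop1.png

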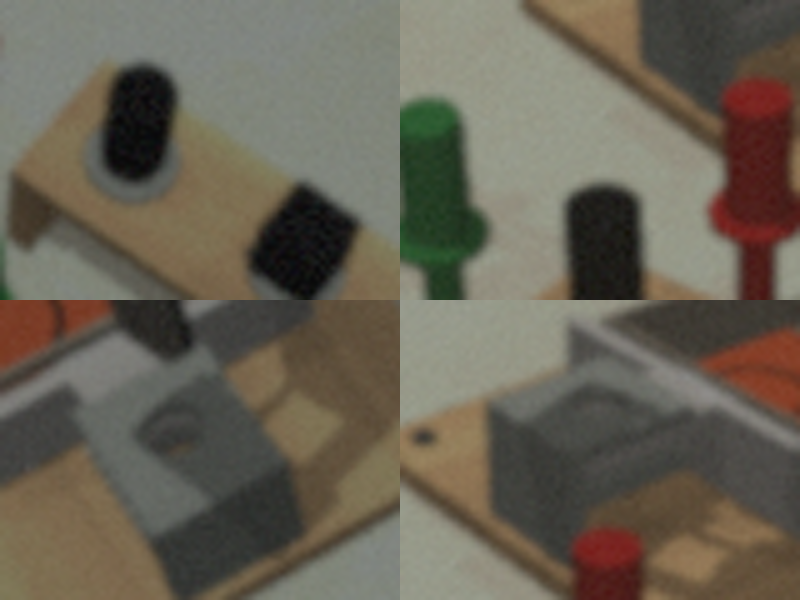

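View pics/wrist0.png

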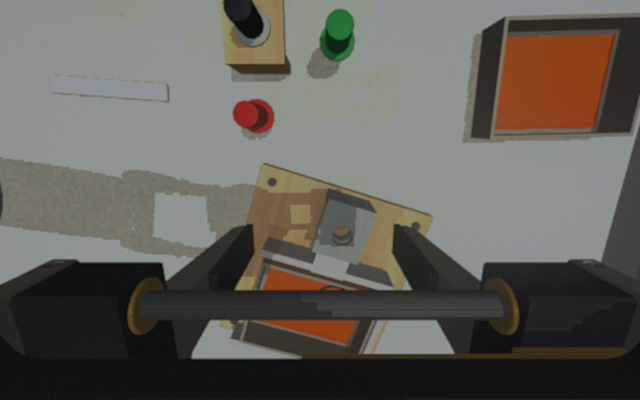

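The crop confirms it: the black round handle at scene (357,205) stands in the rack on a collar. Red and green are separate pins on the table, ruled out by colour. The hole's mouth is at about scene (234,181), wrist (343,236) and side (330,171). Next I'll measure the hole and the decoys that limit the fingers.

Run:
```python
from h import *
C={n:cam(n) for n in("scene","side","wrist")}
P={'scene':(234,181.4),'side':(330,171),'wrist':(342.5,236)}
for n,p in P.items(): print('hole',n,onz(C[n],*p,.074).round(4))
print('tri',tri(ray(C['scene'],*P['scene']),ray(C['side'],*P['side'])).round(4))
def blob(n,col,box):
    x0,y0,x1,y1=box; h=cv2.cvtColor(C[n]['pixels'],cv2.COLOR_BGR2HSV)
    m=((h[...,1]>120)&((abs(h[...,0].astype(int)-60)<20) if col=='g' else ((h[...,0]<4)|(h[...,0]>174)))).astype(np.uint8)
    M=np.zeros_like(m);M[y0:y1,x0:x1]=m[y0:y1,x0:x1]
    ys,xs=np.nonzero(M); return xs.mean(),ys.mean(),len(xs)
for col,bs,bd in(('r',(305,165,335,205),(318,190,345,248)),('g',(308,220,338,260),(252,195,282,250))):
    a=blob('scene',col,bs);b=blob('side',col,bd)
    print(col,a,b,tri(ray(C['scene'],*a[:2]),ray(C['side'],*b[:2])).round(4))
# pin silhouette direct on planes
print(onz(C['scene'],357.2,204.5,.089))
print(onz(C['side'],300.8,233.1,.089))
w=C['wrist'];print(proj(w,[.5003,.1715,.114]),proj(w,[.5003,.1715,.064]))
```

```text
hole scene [ 0.6004 -0.0543  0.074 ]
hole side [ 0.5903 -0.0508  0.074 ]
hole wrist [ 0.5988 -0.0581  0.074 ]
tri [ 0.5972 -0.0596  0.067 ]
r (np.float64(319.88823529411764), np.float64(185.0735294117647), 340) (np.float64(330.8309178743961), np.float64(215.71014492753622), 414) [0.5    0.0828 0.0691]
g (np.float64(323.07719298245615), np.float64(239.0456140350877), 285) (np.float64(264.7931034482759), np.float64(215.91954022988506), 87) [0.5918 0.1605 0.0774]
[0.50144816 0.1722044  0.089     ]
[0.49856507 0.17344342 0.089     ]
[235.16052394   2.95674607] [250.11215454  24.01545313]
```

Run:
```python
from h import *
r=bot.current_tool_rot()
bot.goto([.598,-.11,.2],r); c=cam('wrist'); np.save('pics/w1.npy',c,allow_pickle=True)
p=proj(c,[.599,-.057,.074]);print('hole pred',p)
bot.goto([.5,.12,.2],r); d=cam('wrist'); np.save('pics/w2.npy',d,allow_pickle=True)
q=proj(d,[.5,.172,.114]);print('pin pred',q,'collar',proj(d,[.5,.172,.064]),bot.current_clock())
def crop(c,p,w=80,h=60):
    x0,y0=int(p[0]-w/2),max(0,int(p[1]-h/2)); print(x0,y0); return cv2.resize(c['pixels'][y0:y0+h,x0:x0+w],(400,300),interpolation=cv2.INTER_CUBIC)
cv2.imwrite('pics/crop2.png',np.hstack([crop(c,p,120,90),crop(d,q,120,90)]))
```

```text
hole pred [323.64346937 142.1804221 ]
pin pred [321.80792158 145.69073853] collar [321.94604237 142.60425869] 2.0583
263 97
261 100
```

View pics/crop2.png

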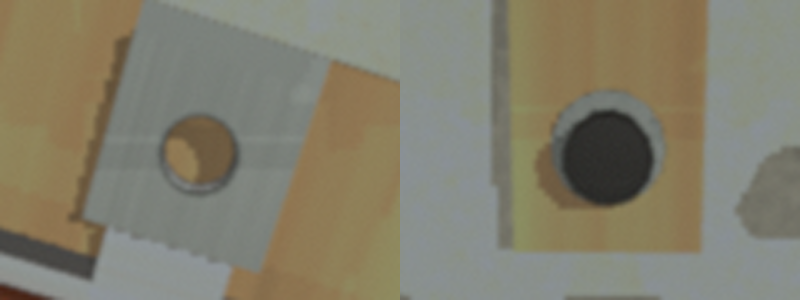

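The hole mouth is centred at wrist (322.7,143.2) and the handle top at (323.4,147.1). Both have the right diameter and sit within 2 px of the prediction. Now I'll grasp, lift and hover above the hole.

Run:
```python
from h import *
c=np.load('pics/w1.npy',allow_pickle=True).item();d=np.load('pics/w2.npy',allow_pickle=True).item()
H=onz(c,322.7,143.2,.074);P=onz(d,323.4,147.1,.114);print(H,P)
assert np.hypot(*(P-[.5,.172,.114])[:2])<.006
bot.set_gripper(.7)
bot.goto([P[0],P[1],.15],bot.current_tool_rot())
bot.line_to([P[0],P[1],.070],max_speed=.08)
bot.set_gripper(0,30)
print(bot.current_opening()*92,bot.current_grip_force(),bot.current_contact_force())
bot.line_to([P[0],P[1],.205],max_speed=.1)
print(bot.current_opening()*92,bot.current_grip_force(),bot.current_contact_force())
bot.line_to([H[0],H[1],.205],max_speed=.15)
bot.hold(.3)
w,s,e=cam('wrist'),cam('scene'),cam('side')
print(bot.current_clock(),bot.current_ee_pos())
for k in(w,s,e): print(proj(k,[H[0],H[1],.141]),proj(k,[H[0],H[1],.074]))
cv2.imwrite('pics/hov.png',np.vstack([np.hstack([cv2.resize(k['pixels'][100:250,220:420],(400,300)) if k is not s else cv2.resize(k['pixels'][80:230,140:340],(400,300)) for k in(s,e)]),np.hstack([cv2.resize(w['pixels'][130:280,220:420],(400,300)),np.zeros((300,400,3),np.uint8)])]))
```

```text
[ 0.59800664 -0.05805006  0.074     ] [0.50145496 0.17073122 0.114     ]
25.694199557264916 30.000135898590088 [-0.25388881  1.12298722  0.9014278 ]
25.712215091656777 29.9996218085289 [-0.22597951 -0.65701739 -0.87601612]
8.5917 [ 0.59798606 -0.05798043  0.20500717]
[322.58806017 208.01923337] [322.66395249 190.95082555]
[227.0501133  159.84803657] [233.47829694 179.60100184]
[329.02306355 140.81525315] [328.91232169 168.7472127 ]
```

View pics/hov.png

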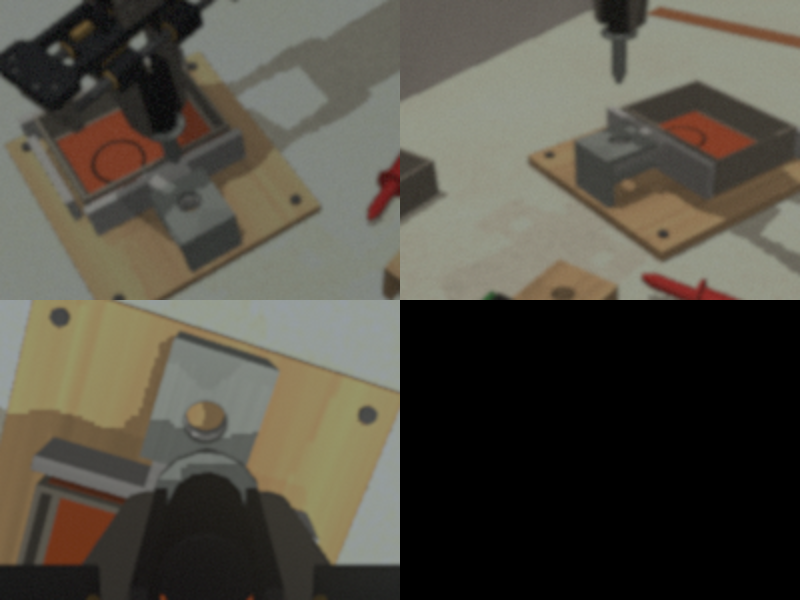

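The pin hangs upright and its nose is at side (329,141), as predicted. The hole is at wrist (322.5,190), also as predicted. The red pin now lies on the table; I'll check that afterwards. Next is inserting the pin with force checks.

Run:
```python
from h import *
p=np.array(bot.current_ee_pos()); x,y=.598,-.058
F0=np.array(bot.current_contact_force())
for z in list(np.arange(.165,.0879,-.008))+[.0865,.0855,.085,.0845,.084,.0835]:
    bot.line_to([x,y,z],max_speed=.05)
    f=np.array(bot.current_contact_force())-F0
    print(round(z,4),f.round(1),round(bot.current_ee_pos()[2],4))
    if f[2]>8 or np.hypot(*f[:2])>12: break
c,e=cam('scene'),cam('side');print(bot.current_clock())
cv2.imwrite('pics/ins.png',np.hstack([cv2.resize(c['pixels'][100:250,160:360],(400,300)),cv2.resize(e['pixels'][110:260,220:420],(400,300))]))
```

```text
0.165 [ 0.9  0.3 -0.2] 0.1655
0.157 [-0.3 -0.3  0.7] 0.1564
0.149 [0.6 1.9 1. ] 0.1483
0.141 [0.6 1.  0.9] 0.1404
0.133 [ 1.   0.7 -0.2] 0.1324
0.125 [0.6 1.1 0.7] 0.1244
0.117 [1.  0.2 2.3] 0.1164
0.109 [-0.   0.3  0.8] 0.1084
0.101 [1.4 0.5 0.6] 0.1004
0.093 [-0.6  0.7  0.7] 0.0924
0.0865 [0.7 0.2 0.5] 0.086
0.0855 [1.4 0.4 0.4] 0.0856
0.085 [ 0.3 -0.5  0.5] 0.085
0.0845 [0.3 0.2 1.7] 0.0844
0.084 [0.5 0.8 1.3] 0.0841
0.0835 [-1.7  1.1  5.6] 0.084
13.95
```

View pics/ins.png

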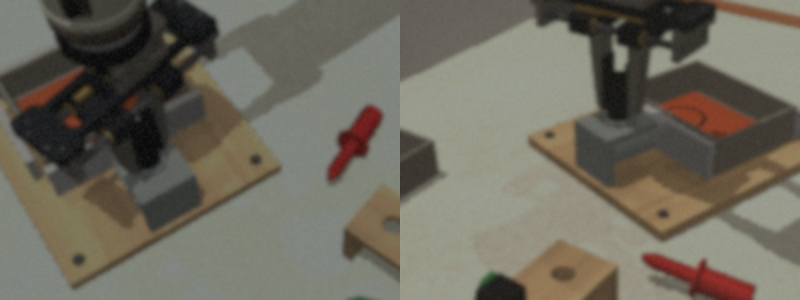

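The collar is on the fork: contact at TCP z 0.084, exactly as predicted. Now I'll release, retreat and check.

Run:
```python
from h import *
bot.set_gripper(.6); p=bot.current_ee_pos()
bot.line_to([p[0],p[1],.2],max_speed=.08)
bot.goto([.598,-.11,.25],bot.current_tool_rot()); bot.hold(.3)
c,e,w=cam('scene'),cam('side'),cam('wrist');print(bot.current_clock())
for k in(c,e,w): print(proj(k,[.598,-.058,.078]),proj(k,[.598,-.058,.128]))
g=lambda k,x,y,a=260,b=195: cv2.resize(k['pixels'][y:y+b,x:x+a],(400,300),interpolation=cv2.INTER_CUBIC)
cv2.imwrite('pics/fin.png',np.vstack([np.hstack([g(c,190,120),g(e,200,150)]),np.hstack([g(w,260,90,140,105),g(e,290,110,100,75)])]))
```

```text
17.0
[233.14121553 178.51236822] [228.39565238 163.92687609]
[328.90853746 167.15965296] [328.99031014 146.44651689]
[323.20914051 142.12022912] [323.14392397 144.69010837]
```

View pics/fin.png

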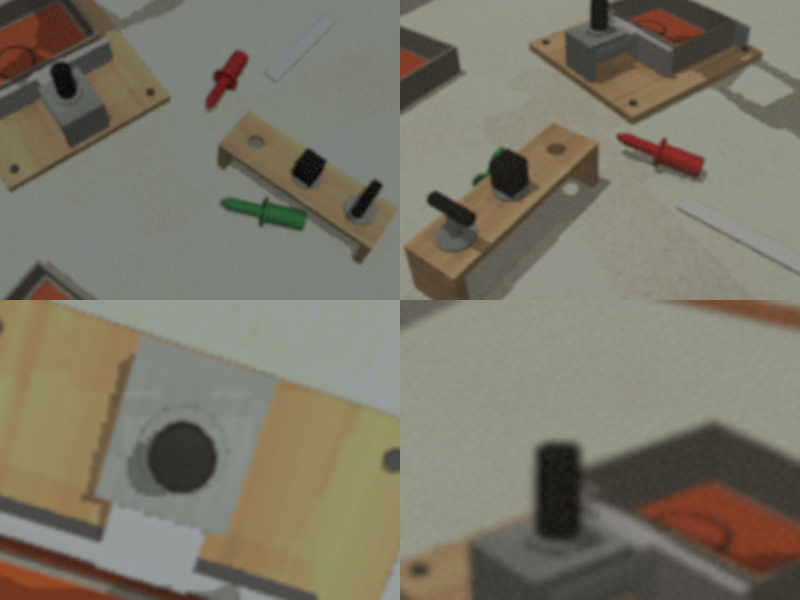

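The pin stands upright with its collar flat on the fork (side ≈(329,157)), the stub and T pins are still in the rack, and the gripper is clear.

```bash
python3 -c "
from workcell import bot
print(bot.job_done())"
```

```text
the job is handed in; nothing more can be done
None
```

The job is handed in: the long round-handled pin is fully home in the fork with its collar flat and let go, and the other two pins are still in the rack; the red and green look-alike pins standing on the table toppled during the run (cause not established) and lie on it.

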